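# Unload the tube mixer into the transport carrier

## Task

Lift the retaining bar out of the mixer's two working brackets and park it in the mixer's parking brackets. Then move every glass tube into a lane of the transport carrier, one tube to a lane and lying along it, handling the glass gently (grip force no more than 15 N), and finally lay the bar fully down in the carrier's two brackets so that it holds the tubes. Leave the other bottles and the beaker behind alone.

Things in the scene. Friction and masses are not known exactly. Their poses are not given: they have to be found in the camera images.
- mixer: Tube mixer, fixed, white housing, aluminium deck 234 x 300 mm, 64 mm above the worktop (x -137 to 97). Origin on the worktop below the middle of the lanes; z up, x along the lanes, y across. Lanes at y -90, -30, 30, 90 mm: open V saddles at x -45 and 45 (16 mm long, free down to the deck between them), rims 31 mm above the deck; tube axis 29 mm above it. End lips at x -90 and 90, 26 mm above the deck.
- mixer_working (a point): Where bar_grip is while the bar rests in the mixer's two working brackets (across the lanes, 131 mm above the worktop). Axes as the mixer. The open steel U brackets stand 140 mm to either side along y; slot 17 mm wide along x and 12 mm deep, mouth flared to 35 mm; the slot floor is 24 mm below this point. The bar lying there passes 3 mm above the tubes and locks them in.
- mixer_parking (a point): Where bar_grip is while the bar rests in the mixer's two parking brackets, in front of the near ends of the lanes, on the robot's side (-115 mm along the mixer's x, 118 mm above the worktop). Axes as the mixer. Same U brackets 140 mm to either side along y, slot floor 24 mm below this point; all in all 13 mm lower than the working pair.
- carrier: Transport carrier, fixed: low white tray, plate 200 x 300 x 12 mm. Origin on the worktop below its middle; z up, x along its lanes, y across. Four lanes like the mixer's: V saddles at x -45 and 45 mm (mouth 34 mm wide, rims 43 mm above the worktop, free between them down to the plate), end lips at x -90 and 90 mm, 38 mm above the worktop. A pair of open U brackets for the bar at x 0, y -140 and 140 mm.
- carrier_brackets (a point): Where bar_grip is when the bar is fully down in the carrier's two brackets (79 mm above the worktop). Axes as the carrier; the bar lies along y. U brackets like the mixer's, 140 mm to either side along y: slot 17 mm wide, 12 mm deep, mouth flared to 35 mm, slot floor 24 mm below this point. The bar there passes 3 mm above the tubes.
- carrier_lane_1 (a point): Lane 1 of the carrier: where the middle of a tube is when it lies in this lane (41 mm above the worktop). Lanes are 60 mm apart; the lane runs along this point's x axis. Any tube may go in any lane, either way round.
- carrier_lane_2 (a point): Lane 2 of the carrier: where the middle of a tube is when it lies in this lane (41 mm above the worktop). Lanes are 60 mm apart; the lane runs along this point's x axis. Any tube may go in any lane, either way round.
- carrier_lane_3 (a point): Lane 3 of the carrier: where the middle of a tube is when it lies in this lane (41 mm above the worktop). Lanes are 60 mm apart; the lane runs along this point's x axis. Any tube may go in any lane, either way round.
- carrier_lane_4 (a point): Lane 4 of the carrier: where the middle of a tube is when it lies in this lane (41 mm above the worktop). Lanes are 60 mm apart; the lane runs along this point's x axis. Any tube may go in any lane, either way round.
- bar_grip (a point): Retaining bar: square steel bar 320 mm long (along its y), 12 x 12 mm, 0.16 kg, with a black grip block at its middle, 16 mm (along x) x 40 mm (along y), standing 24 mm above the bar. This point is the middle of the grip block, 24 mm above the bar's underside and 12 mm below the block's top. It starts in the mixer's working brackets, over the tubes.
- tube_1_mid (a point): Stoppered glass sample tube, 150 mm long, about 20 mm across (22 mm at the stopper), 45 g, fragile; a grip of 5 to 10 N holds it. This point is the middle of its length on its axis; its z axis runs along the tube toward the stopper. It starts lying in one lane of the mixer under the bar. Absent (None) in some starts.
- tube_2_mid (a point): Stoppered glass sample tube, 150 mm long, about 20 mm across (22 mm at the stopper), 45 g, fragile; a grip of 5 to 10 N holds it. This point is the middle of its length on its axis; its z axis runs along the tube toward the stopper. It starts lying in one lane of the mixer under the bar. Absent (None) in some starts.
- tube_3_mid (a point): Stoppered glass sample tube, 150 mm long, about 20 mm across (22 mm at the stopper), 45 g, fragile; a grip of 5 to 10 N holds it. This point is the middle of its length on its axis; its z axis runs along the tube toward the stopper. It starts lying in one lane of the mixer under the bar. Absent (None) in some starts.
- tube_4_mid (a point): Stoppered glass sample tube, 150 mm long, about 20 mm across (22 mm at the stopper), 45 g, fragile; a grip of 5 to 10 N holds it. This point is the middle of its length on its axis; its z axis runs along the tube toward the stopper. It starts lying in one lane of the mixer under the bar. Absent (None) in some starts.
- amber_bottle: Brown glass bottle with white cap, 60 mm across, 118 mm tall, standing behind the work; to be left alone. Origin at the centre of its underside.
- beaker: Glass beaker, 73 x 77 mm, 92 mm tall, standing behind the work; to be left alone. Origin at the centre of its underside.
- dropper: Small white dropper bottle with a green top, 29 mm across, 78 mm tall, standing behind the work; to be left alone. Origin at the centre of its underside.

How it is judged:
By the outcome, as a careful person would: the job done as asked, in the order asked, and still so for the second after the job is handed in, with the robot touching nothing.
Of tube_1, tube_2, tube_3, tube_4 only 2 to 4 are there at a start; the rules pass over those that are not, and their reading is None.
At some moment in a run one of bar, tube_1, tube_2, tube_3, tube_4 may be knocked a few centimetres aside while the robot is not near it.
Once in a run the grip may slacken for a moment while it holds something.
It also fails if it takes over 210 s, if anything falls off the work surface, if the arm or the gripper's body presses on something with over 40 N, if the wrist force passes 120 N, or if a joint passes its speed limit or range.

## Robot

A 6-joint arm with a two-finger parallel gripper is mounted at the origin on a cart in front of the work surface, level with it; the furniture and walls round the work are solid. World frame = base frame: x ahead of the robot, y to its left, z up, the work surface at z = 0. Lengths are in m, angles in rad, forces in N, time in s.
With the tool pointing down it reaches from about 0.25 to 0.725 m from the base axis. Payload 9.7 kg.
Tool frame: the origin (TCP) lies on the centre line of the jaws, within the pads' length; the fingertips stand 19 mm ahead of it and the grasp point (between the pads) is the TCP (robot.finger_overhang is the distance from the TCP to the fingertips, in m); z points along the fingers, y is the line along which they close (so a half turn about z gives the same grasp; the last joint's range is limited). The gripper opens to 85 mm and grips with 20 to 120 N. Pads are 22 mm wide; open, the fingers measure 114 mm over their backs; the gripper's body (76 mm by 85 mm) begins 54 mm behind the grasp point. The pads swing forward as they close: fully open they stand 13 mm farther back than shut.
Start: joints at [1.268, 0.087, 0.176, 1.66, 0, 1.571], TCP at [0.164, 0.525, 0.229] pointing down, gripper open.
Joint ranges: [-3.13, 3.13], [-0.85, 1.81], [-1.15, 1.24], [-2.2, 2.28], [-1.44, 1.52], [-3.14, 3.14]. Speed limits (rad/s): [2.22, 2.22, 2.57, 3.14, 3.14, 3.14].

## Interface

Orientations are given as a unit quaternion [x, y, z, w].
In Python, from plant import robot gives the robot as it stands.
- The arm moves only by the tool jog_arm, never from a script. Its argument "plan" is a list of rows, each a list of 5 numbers: the opening, from -1 (shut) to 1 (fully open), so that 0 is half open, then the shift along the tool's x, y, z in m, then the turn about the tool's z in rad. In form: [[gripper, x, y, z, turn], ...]. A call has 1 to 12 rows; each row is the pose to reach, as a shift and turn from the pose commanded when the call began, along the tool's axes at that moment; what a row does not reach only later rows make up. A row lasts 1/8 s, in which the tool goes at most 62.5 mm and 10.7 degrees, less where a joint would pass 70% of its speed; a pose out of reach is approached as far as the arm can. A call with a gripper value outside its range is refused whole. The fingers move at their own pace and stop on an object; "squeeze" is the grip in N (left out, the last holds). Time passes only in rows, so rows that repeat a pose let the fingers close. It gives the time, the measured TCP pose, the force, the opening and the grip force at its end, in the units of the state.
- robot.get_obs(): the state, without advancing time (a new reading comes with each control period).
- robot.capture(name): name is "side" or "top"; returns the picture (480x640x3 uint8, red, green, blue); there is no depth.
- robot.get_calibration(name): a dict with "mtx" (3x3 intrinsics, pixels), "view" (4x4, takes a point from world to camera coordinates). Camera axes: x right, y down, z forward; pixel columns grow to the right and rows downward; lengths in m; the calibration is good to about 2 mm. A picture is of the moment at which its call begins. get_calibration takes no time and is no camera call.
- robot.finish_job(): hands the job in; it is judged then, once.
The state is a dict: "time": time; "joints": joint angles; "qd": joint speeds; "tau": joint torques, N m; "eef_pos": TCP position; "ee_rot": TCP orientation; "force": force on the tool from outside, world axes, zero at the start; "ft_torque": the same for the moment, N m; "opening": opening from 0.0 (shut) to 1.0 (fully open); "grasp_force": force on a finger pad.
Only numpy, scipy, OpenCV 4.12 (cv2) and the standard library are available. Lean on these libraries where they do the work, as an engineer would, in place of code of your own. Each camera call takes 0.05 s, during which the arm holds its last target. There are 200 camera calls.

## Working session

There is one attempt and no reset: what is moved stays moved. The work goes in short steps, Python scripts to look and compute and a tool call to move; the robot and the scene stay as the last step left them, time stands still between calls to the robot, and variables do not carry over. Pictures are saved under pics/ and viewed, at most 14 in all, crops included, and the job is handed in when it is done.

Besides the shell and the picture viewer there is one more tool, called as name(argument=value, ...) on one line, values as JSON. jog_arm: Moves the arm, as the interface text tells. Its arguments: {"type":"object","properties":{"plan":{"type":"array","items":{"type":"array","items":{"type":"number"}}},"squeeze":{"type":"number"}},"required":["plan"]}

```bash
mkdir -p pics; ls
python3 - <<'E'
from plant import robot
import cv2, numpy as np
np.set_printoptions(precision=4,suppress=True)
for n in("side","top"):
    cv2.imwrite(f"pics/{n}0.png",robot.capture(n)[:,:,::-1]); c=robot.get_calibration(n); print(n,c["mtx"],c["view"])
print(robot.get_obs())
E
```

```text
pics
side [[581.6323   0.     324.0124]
 [  0.     581.6323 230.2189]
 [  0.       0.       1.    ]] [[ 0.9747 -0.2235 -0.0001 -0.5687]
 [-0.1431 -0.6239 -0.7683  0.1502]
 [ 0.1717  0.7489 -0.6401  1.4319]
 [ 0.      0.      0.      1.    ]]
top [[475.836    0.     325.3806]
 [  0.     475.836  233.7552]
 [  0.       0.       1.    ]] [[ 0.0232 -0.9995  0.021  -0.0541]
 [-0.9941 -0.0253 -0.1056  0.6043]
 [ 0.1061 -0.0184 -0.9942  1.1281]
 [ 0.      0.      0.      1.    ]]
{'time': 0.1, 'joints': array([1.268 , 0.0874, 0.1752, 1.6598, 0.    , 1.5708]), 'qd': array([-0.0014, -0.0012,  0.0011,  0.    ,  0.0001,  0.0009]), 'tau': array([ -0.0001, -52.1562,  46.5654,   0.016 ,  -0.    ,   0.    ]), 'eef_pos': array([0.1639, 0.5248, 0.2281]), 'ee_rot': array([ 0.1508,  0.9886, -0.0006, -0.0001]), 'force': array([-0.2127, -0.7107, -0.5092]), 'ft_torque': array([-0.029 , -0.0566,  0.004 ]), 'grasp_force': 0.0, 'opening': 1.0023588470264715}
```

View pics/top0.png

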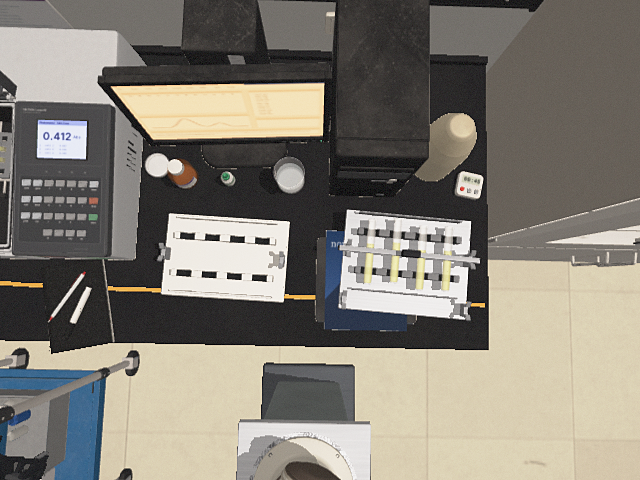

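View pics/side0.png

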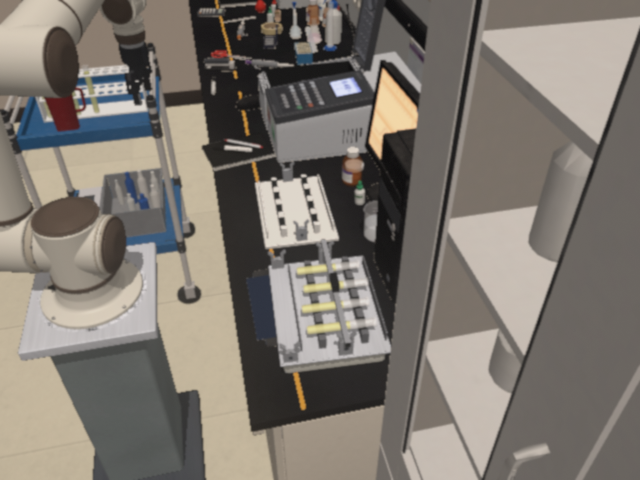

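The top view shows the mixer at about (405,262) with 4 tubes and the bar at row 250. The carrier is empty at about (225,257), and the side view shows the same layout. I'll zoom in next.

```bash
cat > h.py <<'E'
import numpy as np, cv2
from plant import robot
np.set_printoptions(precision=4,suppress=True)
def ray(px,z,n="top"):
    c=robot.get_calibration(n); V=np.array(c["view"]);R=V[:3,:3];o=-R.T@V[:3,3]
    d=R.T@np.linalg.solve(c["mtx"],[px[0],px[1],1.]); return (o+d*(z-o[2])/d[2])
def proj(p,n="top"):
    c=robot.get_calibration(n);V=np.array(c["view"]);q=c["mtx"]@(V[:3,:3]@np.array(p)+V[:3,3]);return q[:2]/q[2]
def snap(name,n,x0,y0,x1,y1,s):
    im=robot.capture(n)[:,:,::-1].copy()
    cv2.imwrite(f"pics/{name}.png",cv2.resize(im[y0:y1,x0:x1],None,fx=s,fy=s,interpolation=cv2.INTER_CUBIC)); cv2.imwrite(f"pics/raw_{name}.png",im); return im
E
python3 - <<'E'
import cv2,numpy as np
im=cv2.imread("pics/top0.png")
a=cv2.resize(im[200:330,325:485],None,fx=4.6,fy=4.6,interpolation=cv2.INTER_CUBIC);cv2.imwrite("pics/mix.png",a)
a=cv2.resize(im[200:310,150:300],None,fx=5,fy=5,interpolation=cv2.INTER_CUBIC);cv2.imwrite("pics/car.png",a)
E
```

```text
(no output)
```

View pics/mix.png

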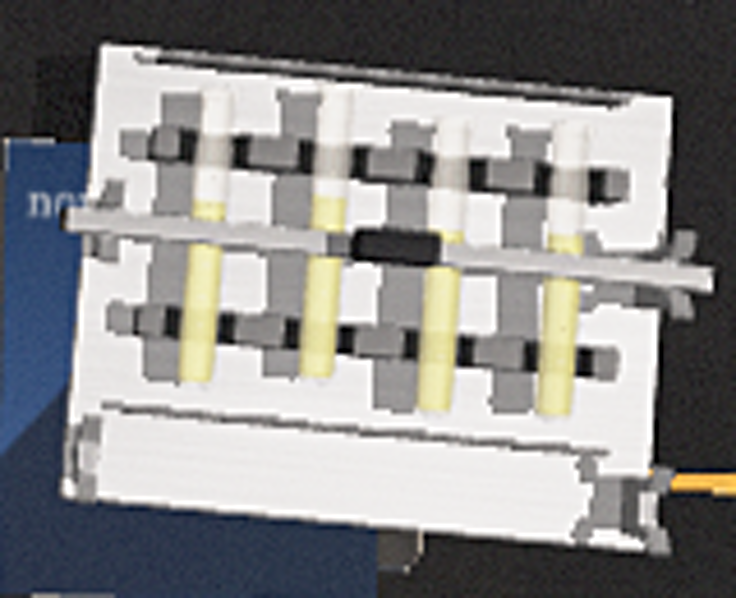

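View pics/car.png

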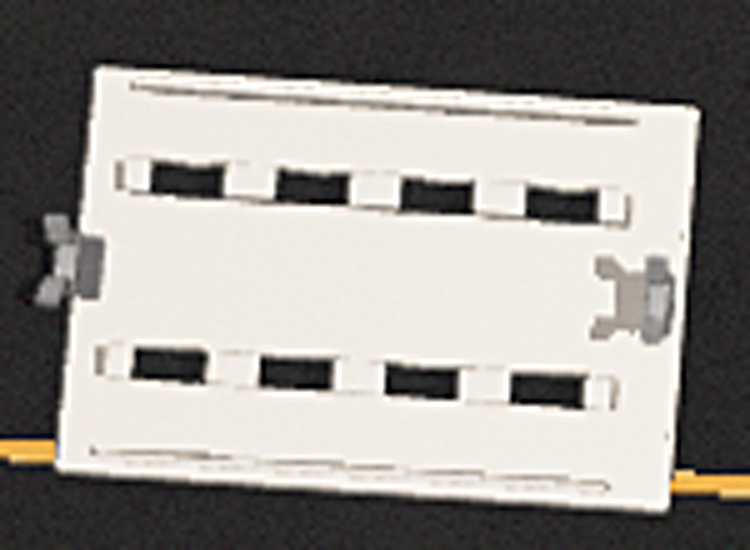

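```bash
cat > fit.py <<'E'
from h import *
def pts(l,s,x0,y0): return [((u+.5)/s-.5+x0,(v+.5)/s-.5+y0) for u,v in l]
def fit(loc,w):
    loc=np.array(loc,float);w=np.array(w)[:,:2];a=loc-loc.mean(0);b=w-w.mean(0)
    th=np.arctan2((a[:,0]*b[:,1]-a[:,1]*b[:,0]).sum(),(a*b).sum());R=np.array([[np.cos(th),-np.sin(th)],[np.sin(th),np.cos(th)]])
    t=w.mean(0)-R@loc.mean(0); return th,t,w-(loc@R.T+t)
E
python3 - <<'E'
from fit import *
car=[ray(p,.012) for p in pts([(95,67),(698,107),(667,512),(57,470)],5,150,200)]
print("car",*fit([(.1,.15),(.1,-.15),(-.1,-.15),(-.1,.15)],car))
mix=[ray(p,.064) for p in pts([(103,45),(670,97),(652,550),(64,495)],4.6,325,200)]
print("mix",*fit([(.097,.15),(.097,-.15),(-.137,-.15),(-.137,.15)],mix))
# bar top edges ends: bar top z=.119 ; block top z=.143
for z,l in((.119,[(68,218),(712,279)]),(.143,[(395,247)]),):
    print([ray(p,z) for p in pts(l,4.6,325,200)])
# tubes: near/far ends at axis z .093
for n,f in(((196,380),(216,90)),((318,376),(335,86)),((435,410),(454,119)),((555,413),(572,122))):
    a,b=[ray(p,.095) for p in pts([n,f],4.6,325,200)];print((a+b)/2,np.linalg.norm(a-b),np.arctan2(*(b-a)[1::-1]))
c=robot.get_calibration("top");V=c["view"];print(-V[:3,:3].T@V[:3,3])
from scipy.spatial.transform import Rotation as R
print(R.from_quat(robot.get_obs()["ee_rot"]).as_matrix())
E
```

```text
car -0.042147864453211996 [0.5438 0.2042] [[-0.0006 -0.0002]
 [-0.0002  0.0007]
 [-0.0001  0.0012]
 [ 0.0009 -0.0017]]
mix -0.06414011499759183 [ 0.5559 -0.2316] [[-0.0005 -0.0009]
 [-0.0008  0.0025]
 [-0.0003 -0.0012]
 [ 0.0015 -0.0004]]
[array([ 0.567 , -0.0701,  0.119 ]), array([ 0.5448, -0.387 ,  0.119 ])]
[array([ 0.5551, -0.226 ,  0.143 ])]
[ 0.5626 -0.1406  0.095 ] 0.14592746230307546 -0.055381212033879655
[ 0.5661 -0.201   0.095 ] 0.14610384970666596 -0.05096240619569447
[ 0.5508 -0.2605  0.095 ] 0.14644595973369065 -0.06347818173146168
[ 0.5507 -0.3204  0.095 ] 0.14655833680874764 -0.06246091078300302
[ 0.4823 -0.018   1.1864]
[[-0.9545  0.2982 -0.0004]
 [ 0.2982  0.9545 -0.0011]
 [ 0.     -0.0012 -1.    ]]
```

```bash
cat >> h.py <<'E'
from scipy.spatial.transform import Rotation as Ro
def go(t,hd,cur=None):
    """tool-axes shift and turn from current pose to target xyz with tool-y heading hd"""
    o=robot.get_obs(); R=Ro.from_quat(o["ee_rot"]).as_matrix(); h=np.arctan2(R[1,1],R[0,1])
    d=(hd-h+np.pi)%(2*np.pi)-np.pi
    print("t%.1f"%o["time"],o["eef_pos"],"h%.4f"%h,"op%.3f"%o["opening"],"gf%.1f"%o["grasp_force"],"q1,6",o["joints"][[0,5]],"-> shift",R.T@(np.array(t)-o["eef_pos"]),"turn %.4f"%-d)
E
python3 -c "
from h import *
go((.556,-.2295,.229),-.066)"
```

```text
t0.1 [0.1639 0.5248 0.2281] h1.2680 op1.002 gf0.0 q1,6 [1.268  1.5708] -> shift [-0.5992 -0.6031 -0.0002] turn 1.3340
```

jog_arm(plan=[[1,-0.042,-0.042,0,0.1],[1,-0.085,-0.085,0,0.2],[1,-0.127,-0.128,0,0.3],[1,-0.17,-0.17,0,0.4],[1,-0.212,-0.213,0,0.55],[1,-0.255,-0.256,0,0.7],[1,-0.297,-0.299,0,0.85],[1,-0.34,-0.342,0,1.0],[1,-0.382,-0.384,0,1.15],[1,-0.424,-0.427,0,1.25],[1,-0.467,-0.47,0,1.33],[1,-0.51,-0.513,0,1.334]])

```text
time: 1.6
eef_pos: [0.4983, -0.1189, 0.2285]
ee_rot: [0.731, 0.683, 0.0, -0.0]
force: [1.1, 0.7, 0.9]
opening: 1.001
grasp_force: 0.0
```

```bash
python3 -c "
from h import *
go((.556,-.2295,.18),-.066)"
```

```text
t1.6 [ 0.4983 -0.1189  0.2285] h-0.0676 op1.001 gf0.0 q1,6 [-0.2342  1.4042] -> shift [-0.1065  0.065   0.0485] turn -0.0016
```

jog_arm(plan=[[1,-0.036,0.022,0.0,0],[1,-0.072,0.044,0.0,0],[1,-0.1065,0.065,0.0,0],[1,-0.1065,0.065,0.025,0],[1,-0.1065,0.065,0.0485,0],[1,-0.1065,0.065,0.0485,0]])

```text
time: 2.35
eef_pos: [0.5547, -0.227, 0.178]
ee_rot: [0.73, 0.683, -0.001, -0.002]
force: [-0.5, 0.6, 1.5]
opening: 1.004
grasp_force: 0.0
```

```bash
python3 -c "
from h import *
snap('s1','side',250,220,410,380,3.7)
go((.556,-.2295,.133),-.066)"
```

```text
t2.4 [ 0.5552 -0.2271  0.1796] h-0.0660 op1.005 gf0.0 q1,6 [-0.3883  1.2485] -> shift [-0.0023  0.001   0.0466] turn -0.0000
```

View pics/s1.png

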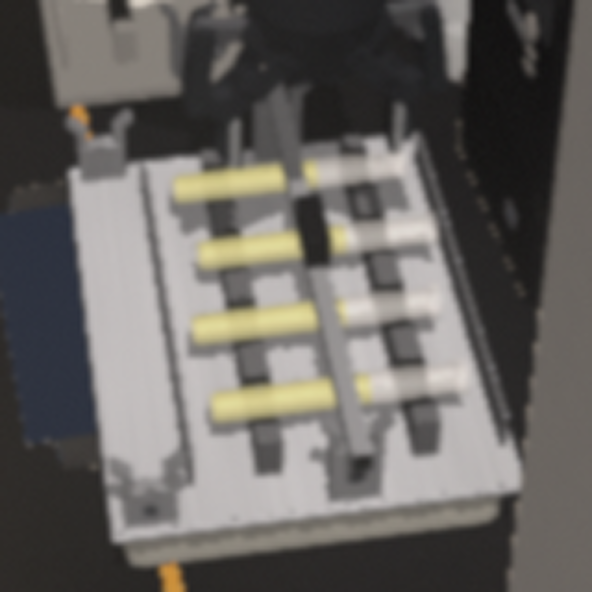

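```bash
python3 -c "
from h import *
f=lambda p:(proj(p,'side')-[250,220])*3.7
print(f((.556,-.2295,.143)),f((.5552,-.2271,.175)),f((.596,-.2295,.175)),f((.516,-.2271,.175)))
print(f((.552,-.161,.119)), f((.567,-.07,.119)),f((.5448,-.387,.119)))
im=cv2.imread('pics/side0.png');cv2.imwrite('pics/c2.png',cv2.resize(im[220:380,250:410],None,fx=3.7,fy=3.7,interpolation=cv2.INTER_CUBIC))
"
```

```text
[315.6307 214.8007] [313.9838 172.5944] [383.1858 164.5586] [247.8063 183.0774]
[282.4737 167.6304] [273.2468  70.5464] [364.4858 450.3357]
```

View pics/c2.png

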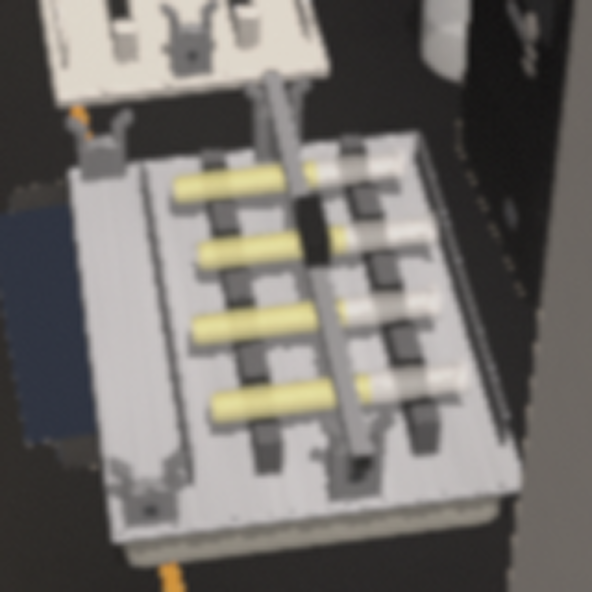

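The block sits at about (313,225) in the side crop. That agrees with the projected position, and the jaws straddle it, so I'll descend and grip.

jog_arm(plan=[[0.3,-0.002,0.001,0.016,0],[0,-0.002,0.001,0.032,0],[-0.2,-0.002,0.001,0.0465,0],[-0.3,-0.002,0.001,0.0465,0],[-0.6,-0.002,0.001,0.0465,0],[-0.7,-0.002,0.001,0.0465,0],[-0.8,-0.002,0.001,0.0465,0],[-1,-0.002,0.001,0.0465,0],[-1,-0.002,0.001,0.0465,0],[-1,-0.002,0.001,0.0465,0]], squeeze=35)

```text
time: 3.65
eef_pos: [0.5567, -0.2294, 0.1342]
ee_rot: [0.73, 0.683, 0.0, 0.0]
force: [-1.5, -0.1, 5.3]
opening: 0.171
grasp_force: 36.4
```

```bash
python3 -c "
from h import *
o=robot.get_obs();print(o['force']);p=o['eef_pos']
go(p+[0,0,.08],-.066);go(p+[-.115*.998,.115*.064,.08],-.066)"
```

```text
[-1.5488 -0.0885  5.2807]
t3.6 [ 0.5567 -0.2294  0.1342] h-0.0660 op0.171 gf36.4 q1,6 [-0.3909  1.2459] -> shift [-0.      0.0001 -0.08  ] turn -0.0000
t3.6 [ 0.5567 -0.2294  0.1342] h-0.0660 op0.171 gf36.4 q1,6 [-0.3909  1.2459] -> shift [-0.0002 -0.1149 -0.0801] turn -0.0000
```

jog_arm(plan=[[-1,0,0,-0.01,0],[-1,0,0,-0.025,0],[-1,0,0,-0.045,0],[-1,0,0,-0.06,0],[-1,0,-0.02,-0.06,0],[-1,0,-0.05,-0.06,0],[-1,0,-0.08,-0.06,0],[-1,0,-0.105,-0.06,0],[-1,0,-0.115,-0.06,0],[-1,0,-0.115,-0.045,0],[-1,0,-0.115,-0.03,0],[-1,0,-0.115,-0.03,0]])

```text
time: 5.15
eef_pos: [0.4414, -0.2213, 0.1614]
ee_rot: [0.73, 0.684, -0.001, -0.002]
force: [0.1, 0.4, -1.6]
opening: 0.172
grasp_force: 35.6
```

```bash
python3 -c "
from h import *
snap('s2','side',250,220,410,380,3.7)
go((.5567-.1148,-.2294+.0074,.1212),-.066)"
```

```text
t5.2 [ 0.4417 -0.2215  0.1624] h-0.0657 op0.172 gf35.6 q1,6 [-0.4648  1.1716] -> shift [-0.0005  0.0003  0.0412] turn 0.0003
```

View pics/s2.png

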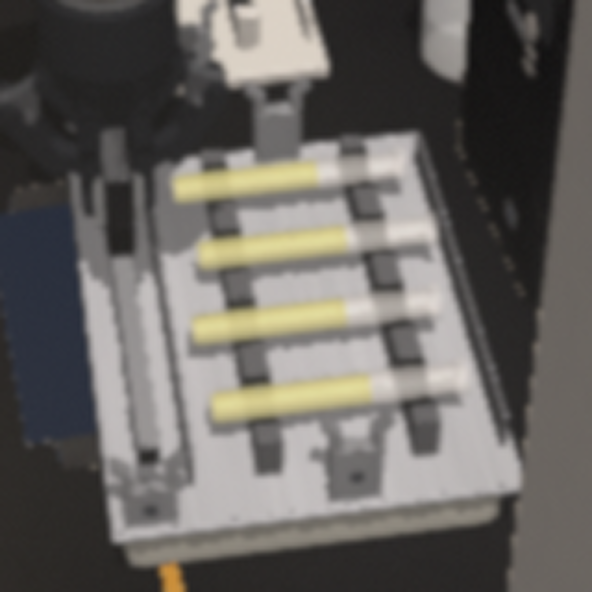

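The bar's end at (150,455) is over the near parking bracket at (150,490). I'll lower it.

jog_arm(plan=[[-1,0,0,0.01,0],[-1,0,0,0.018,0],[-1,0,0,0.025,0],[-1,0,0,0.031,0],[-1,0,0,0.036,0],[-1,0,0,0.039,0],[-1,0,0,0.041,0],[-1,0,0,0.041,0]])

```text
time: 6.2
eef_pos: [0.4418, -0.2218, 0.1227]
ee_rot: [0.73, 0.683, 0.0, 0.0]
force: [-0.6, 0.8, -1.7]
opening: 0.171
grasp_force: 39.0
```

```bash
python3 -c "
from h import *
print(robot.get_obs()['force'])
go((.4419,-.222,.1212),-.066)"
```

```text
[-0.5793  0.8198 -1.6915]
t6.2 [ 0.4418 -0.2218  0.1227] h-0.0660 op0.171 gf39.0 q1,6 [-0.4653  1.1715] -> shift [-0.0002  0.0001  0.0015] turn 0.0000
```

jog_arm(plan=[[-1,0,0,0.001,0],[-1,0,0,0.002,0],[-1,0,0,0.002,0],[-0.55,0,0,0.002,0],[-0.5,0,0,0.002,0],[-0.45,0,0,0.002,0],[-0.45,0,0,0.002,0],[-0.45,0,0,-0.02,0],[-0.45,0,0,-0.05,0],[-0.45,0,0,-0.09,0],[-0.45,0,0,-0.1,0],[-0.45,0,0,-0.1,0]])

```text
time: 7.7
eef_pos: [0.442, -0.2219, 0.2227]
ee_rot: [0.73, 0.683, 0.0, 0.0]
force: [-1.3, 0.4, 0.5]
opening: 0.278
grasp_force: 0.0
```

```bash
python3 -c "
from h import *
R=np.array([[np.cos(-.064),-np.sin(-.064)],[np.sin(-.064),np.cos(-.064)]]).T
for p in((.5626,-.1406),(.5661,-.201),(.5508,-.2605),(.5507,-.3204)):print(R@(np.array(p)-[.5567,-.2316]))
im=robot.capture('side');print(robot.get_obs()['force'])
cv2.imwrite('pics/s3.png',im[:,:,::-1][120:400,190:420].repeat(2,0).repeat(2,1))
go((.5626,-.1406,.20),1.507)"
```

```text
[0.0001 0.0912]
[0.0074 0.0311]
[-0.004  -0.0292]
[-0.0003 -0.089 ]
[-0.5145 -0.2319  0.1098]
t7.8 [ 0.4417 -0.2218  0.2218] h-0.0660 op0.274 gf0.0 q1,6 [-0.4653  1.1715] -> shift [0.0889 0.1153 0.0218] turn -1.5730
```

View pics/s3.png

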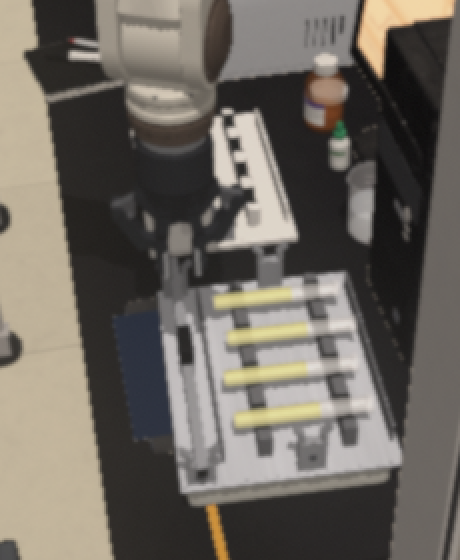

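jog_arm(plan=[[-0.1,0,0,0,-0.18],[-0.1,0.01,0.01,0,-0.36],[-0.1,0.03,0.03,0,-0.54],[-0.1,0.05,0.06,0,-0.72],[-0.1,0.07,0.09,0,-0.9],[-0.1,0.0889,0.1153,0,-1.08],[-0.1,0.0889,0.1153,0,-1.26],[-0.1,0.0889,0.1153,0.02,-1.44],[-0.1,0.0889,0.1153,0.04,-1.573],[-0.1,0.0889,0.1153,0.07,-1.573],[-0.1,0.0889,0.1153,0.08,-1.573],[-0.1,0.0889,0.1153,0.08,-1.573]])

```text
time: 9.25
eef_pos: [0.5621, -0.1406, 0.1417]
ee_rot: [0.032, 0.999, 0.0, -0.001]
force: [-0.2, 0.0, 0.8]
opening: 0.45
grasp_force: 0.0
```

```bash
python3 -c "
from h import *
snap('s4','side',250,220,410,380,3.7)
go((.5625,-.1415,.094),1.507)"
```

```text
t9.3 [ 0.5626 -0.1407  0.1428] h1.5069 op0.451 gf0.0 q1,6 [-0.245  -0.1811] -> shift [ 0.     -0.0009  0.0488] turn -0.0001
```

View pics/s4.png

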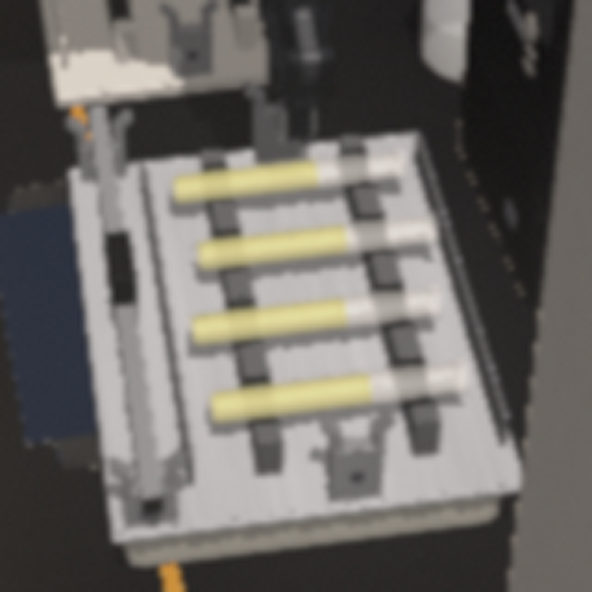

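The bar is seated in both parking brackets and the jaws are above the farthest tube. I'll descend and close gently.

jog_arm(plan=[[-0.1,0,-0.001,0.02,0],[-0.1,0,-0.001,0.035,0],[-0.1,0,-0.001,0.0488,0],[-0.1,0,-0.001,0.0488,0],[-0.4,0,-0.001,0.0488,0],[-0.5,0,-0.001,0.0488,0],[-0.55,0,-0.001,0.0488,0],[-0.6,0,-0.001,0.0488,0],[-0.7,0,-0.001,0.0488,0],[-0.8,0,-0.001,0.0488,0],[-0.8,0,-0.001,0.0488,0]], squeeze=8)

```text
time: 10.68
eef_pos: [0.563, -0.1412, 0.0945]
ee_rot: [0.032, 0.999, 0.0, 0.001]
force: [0.4, 5.0, 5.2]
opening: 0.205
grasp_force: 18.5
```

jog_arm(plan=[[-0.57,0,-0.001,0,0],[-0.57,0,-0.001,0,0]], squeeze=8)

```text
time: 10.92
eef_pos: [0.563, -0.1416, 0.0946]
ee_rot: [0.031, 1.0, 0.001, 0.001]
force: [-0.2, 8.7, 5.6]
opening: 0.216
grasp_force: 6.1
```

jog_arm(plan=[[-0.57,0,0.001,0,0],[-0.575,0,0.002,0,0],[-0.575,0,0.002,0,0],[-0.575,0,0.002,0,0]], squeeze=8)

```text
time: 11.42
eef_pos: [0.563, -0.1411, 0.0945]
ee_rot: [0.032, 0.999, -0.0, 0.001]
force: [0.9, 1.3, 6.2]
opening: 0.216
grasp_force: 6.4
```

jog_arm(plan=[[-0.58,0,0,0,0],[-0.58,0,0,-0.005,0],[-0.58,0,0,-0.015,0],[-0.58,0,0,-0.03,0],[-0.58,0,0,-0.05,0],[-0.58,0,0,-0.07,0],[-0.58,0,0,-0.07,0]], squeeze=8)

```text
time: 12.3
eef_pos: [0.5636, -0.141, 0.1662]
ee_rot: [0.032, 0.999, -0.0, 0.002]
force: [0.0, 1.1, 0.9]
opening: 0.213
grasp_force: 6.3
```

```bash
python3 -c "
from h import *
print(robot.get_obs()['force'])
go((.5476,.2941,.15),1.529)"
```

```text
[0.0015 1.0969 0.874 ]
t12.3 [ 0.5636 -0.141   0.1662] h1.5070 op0.213 gf6.3 q1,6 [-0.2451 -0.1813] -> shift [0.0437 0.4332 0.0157] turn -0.0220
```

jog_arm(plan=[[-0.58,0.002,0.02,0,0],[-0.58,0.006,0.06,0,0],[-0.58,0.011,0.105,0,0],[-0.58,0.015,0.15,0,-0.022],[-0.58,0.02,0.2,0,-0.022],[-0.58,0.025,0.25,0,-0.022],[-0.58,0.03,0.3,0,-0.022],[-0.58,0.035,0.35,0,-0.022],[-0.58,0.04,0.395,0,-0.022],[-0.58,0.043,0.425,0,-0.022],[-0.58,0.0437,0.4332,0,-0.022],[-0.58,0.0437,0.4332,0.05,-0.022]], squeeze=8)

```text
time: 13.8
eef_pos: [0.5479, 0.2962, 0.1164]
ee_rot: [0.02, 1.0, 0.002, 0.003]
force: [1.1, -0.0, -1.2]
opening: 0.214
grasp_force: 6.3
```

```bash
python3 -c "
from h import *
im=robot.capture('top')[:,:,::-1];im2=robot.capture('side')[:,:,::-1]
a=cv2.resize(im[190:320,140:300],(640,520),interpolation=cv2.INTER_CUBIC);b=cv2.resize(im2[150:260,240:370],(0,0),fx=4,fy=4)
cv2.imwrite('pics/s5.png',b)
go((.5476,.2941,.042),1.529)"
```

```text
t13.9 [0.5437 0.293  0.108 ] h1.5291 op0.212 gf6.3 q1,6 [0.4943 0.536 ] -> shift [-0.0043  0.0016  0.066 ] turn 0.0001
```

View pics/s5.png

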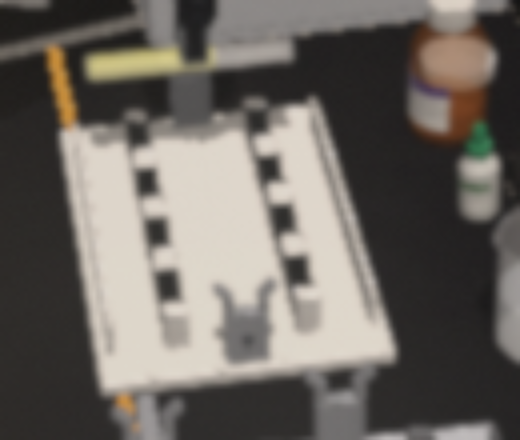

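Tube is held level over the far lane. I'll lower it most of the way and settle.

jog_arm(plan=[[-0.58,0,0,0,0],[-0.58,0,0,0.02,0],[-0.58,0,0,0.04,0],[-0.58,0,0,0.055,0],[-0.58,0,0,0.055,0],[-0.58,0,0,0.055,0],[-0.58,0,0,0.055,0]])

```text
time: 14.78
eef_pos: [0.5472, 0.2946, 0.06]
ee_rot: [0.021, 1.0, 0.0, 0.001]
force: [-0.4, -0.5, 0.2]
opening: 0.212
grasp_force: 6.3
```

```bash
python3 -c "
from h import *
print(robot.get_obs()['force']);go((.5476,.2941,.042),1.529)"
```

```text
[-0.3888 -0.4645  0.2017]
t14.8 [0.5472 0.2946 0.06  ] h1.5290 op0.212 gf6.3 q1,6 [0.494  0.5358] -> shift [-0.0004 -0.0005  0.018 ] turn -0.0000
```

jog_arm(plan=[[-0.58,0,0,0.006,0],[-0.58,0,0,0.011,0],[-0.58,0,0,0.015,0],[-0.58,0,0,0.0175,0],[-0.58,0,0,0.0175,0]])

```text
time: 15.4
eef_pos: [0.5466, 0.2945, 0.0424]
ee_rot: [0.021, 1.0, 0.0, 0.0]
force: [-4.0, -0.3, 7.0]
opening: 0.216
grasp_force: 8.9
```

jog_arm(plan=[[-0.5,0,0,0,0],[-0.4,0,0,0,0],[-0.2,0,0,0,0],[-0.1,0,0,0,0],[-0.1,0,0,-0.02,0],[-0.1,0,0,-0.06,0],[-0.1,0,0,-0.11,0],[-0.1,0,-0.05,-0.13,0],[-0.1,0,-0.1,-0.13,0],[-0.1,0,-0.16,-0.13,0],[-0.1,0,-0.22,-0.13,0],[-0.1,0,-0.25,-0.13,0]])

```text
time: 16.9
eef_pos: [0.5361, 0.0421, 0.1733]
ee_rot: [0.022, 1.0, -0.0, 0.001]
force: [0.2, 0.5, 0.6]
opening: 0.454
grasp_force: 0.0
```

```bash
cat > look.py <<'E'
from h import *
im=robot.capture('top')[:,:,::-1]
hs=cv2.cvtColor(im,cv2.COLOR_BGR2HSV);m=cv2.inRange(hs,(24,60,120),(36,255,255));m[:200]=0;m[330:]=0
n,l,s,c=cv2.connectedComponentsWithStats(m)
for i in range(1,n):
    if s[i,4]>60:
        ys,xs=np.where(l==i);b=cv2.minAreaRect(np.stack([xs,ys],1).astype(np.float32));z=.093 if c[i][0]>320 else .041
        print(s[i,4],ray(c[i],z)[:2],b[1],b[2])
E
python3 -c "
import look
from h import *
go((.5656,-.2015,.15),1.507)"
```

```text
197 [ 0.5339 -0.199 ] (7.286167621612549, 38.885128021240234) 4.39870548248291
235 [0.5154 0.2959] (7.347704887390137, 37.68661880493164) 5.440331935882568
194 [ 0.5199 -0.2583] (7.35023307800293, 38.48714828491211) 4.236394882202148
230 [ 0.5206 -0.3187] (7.3628644943237305, 38.57834243774414) 4.39870548248291
t16.9 [0.536  0.0401 0.1734] h1.5259 op0.451 gf0.0 q1,6 [0.0753 0.1202] -> shift [-0.0403 -0.24    0.0237] turn 0.0189
```

jog_arm(plan=[[-0.1,-0.008,-0.05,0,0],[-0.1,-0.018,-0.11,0,0.019],[-0.1,-0.028,-0.17,0,0.019],[-0.1,-0.037,-0.22,0,0.019],[-0.1,-0.0403,-0.24,0.02,0.019],[-0.1,-0.0403,-0.24,0.03,0.019],[-0.1,-0.0403,-0.24,0.03,0.019],[-0.1,-0.0403,-0.24,0.03,0.019]])

```text
time: 17.95
eef_pos: [0.5667, -0.1955, 0.1421]
ee_rot: [0.03, 1.0, -0.0, 0.0]
force: [0.2, -0.5, 0.8]
opening: 0.447
grasp_force: 0.0
```

```bash
python3 -c "
from h import *
go((.5652,-.2012,.094),1.507)"
```

```text
t17.9 [ 0.5667 -0.1955  0.1421] h1.5117 op0.447 gf0.0 q1,6 [-0.3323 -0.2732] -> shift [ 0.0012 -0.0058  0.0481] turn 0.0047
```

jog_arm(plan=[[-0.1,0.001,-0.006,0,0.005],[-0.1,0.001,-0.006,0.015,0.005],[-0.1,0.001,-0.006,0.03,0.005],[-0.1,0.001,-0.006,0.048,0.005],[-0.3,0.001,-0.006,0.048,0.005],[-0.45,0.001,-0.006,0.048,0.005],[-0.5,0.001,-0.006,0.048,0.005],[-0.54,0.001,-0.006,0.048,0.005],[-0.56,0.001,-0.006,0.048,0.005],[-0.57,0.001,-0.006,0.048,0.005],[-0.58,0.001,-0.006,0.048,0.005],[-0.58,0.001,-0.006,0.048,0.005]])

```text
time: 19.45
eef_pos: [0.5654, -0.2019, 0.0943]
ee_rot: [0.033, 0.999, 0.001, 0.0]
force: [-1.7, 7.0, 3.5]
opening: 0.214
grasp_force: 12.4
```

```bash
python3 -c "
from h import *
print(robot.get_obs()['force']);go((.5652,-.2012,.094),1.507)"
```

```text
[-1.6553  7.0006  3.5128]
t19.4 [ 0.5654 -0.2019  0.0943] h1.5057 op0.214 gf12.4 q1,6 [-0.3438 -0.2787] -> shift [0.0002 0.0007 0.0003] turn -0.0013
```

jog_arm(plan=[[-0.57,0,0.001,0,0],[-0.57,0,0.0015,0,0],[-0.575,0,0.0015,0,0],[-0.575,0,0.0015,0,0]])

```text
time: 19.95
eef_pos: [0.5655, -0.2014, 0.0939]
ee_rot: [0.033, 0.999, -0.0, 0.0]
force: [-1.3, 1.6, 5.7]
opening: 0.214
grasp_force: 10.9
```

jog_arm(plan=[[-0.575,0,0,-0.005,0],[-0.575,0,0,-0.015,0],[-0.575,0,0,-0.035,0],[-0.575,0,0,-0.055,0],[-0.575,0,0,-0.07,0],[-0.575,0,0.02,-0.075,0],[-0.575,0.006,0.06,-0.075,0],[-0.575,0.01,0.11,-0.075,0],[-0.575,0.015,0.16,-0.075,-0.022],[-0.575,0.02,0.21,-0.075,-0.022],[-0.575,0.025,0.25,-0.075,-0.022],[-0.575,0.028,0.28,-0.075,-0.022]])

```text
time: 21.45
eef_pos: [0.5548, 0.0826, 0.1681]
ee_rot: [0.021, 1.0, 0.0, -0.0]
force: [0.5, -0.4, -0.2]
opening: 0.21
grasp_force: 9.3
```

```bash
python3 -c "
from h import *
import look
print(robot.get_obs()['force']);go((.5451,.2342,.09),1.529)"
```

```text
206 [0.5121 0.2967] (7.333395004272461, 37.21018981933594) 5.19442892074585
212 [ 0.5187 -0.3185] (7.439560890197754, 38.57834243774414) 4.398705005645752
194 [ 0.5117 -0.2577] (7.286167621612549, 38.42495346069336) 4.39870548248291
[-0.5419  2.3762 -0.6814]
t21.5 [0.5547 0.0851 0.1679] h1.5300 op0.218 gf9.3 q1,6 [0.1514 0.1923] -> shift [0.0156 0.1485 0.0782] turn 0.0010
```

jog_arm(plan=[[-0.575,0.004,0.04,0,0],[-0.575,0.008,0.085,0,0],[-0.575,0.012,0.125,0,0],[-0.575,0.0156,0.15,0.0,0],[-0.575,0.0156,0.152,0.03,0],[-0.575,0.0156,0.152,0.06,0],[-0.575,0.0156,0.152,0.09,0],[-0.575,0.0156,0.152,0.105,0],[-0.575,0.0156,0.152,0.105,0],[-0.575,0.0156,0.152,0.105,0]])

```text
time: 22.75
eef_pos: [0.5472, 0.2328, 0.0647]
ee_rot: [0.022, 1.0, 0.0, 0.001]
force: [-0.8, 0.5, -0.7]
opening: 0.217
grasp_force: 9.4
```

```bash
python3 -c "
from h import *
print(robot.get_obs()['force']);go((.5451,.2344,.042),1.529)"
```

```text
[-0.8197  0.4931 -0.7132]
t22.8 [0.5472 0.2328 0.0647] h1.5270 op0.217 gf9.4 q1,6 [0.4023 0.446 ] -> shift [0.0022 0.0014 0.0227] turn -0.0020
```

jog_arm(plan=[[-0.575,0.002,0.0014,0,-0.002],[-0.575,0.002,0.0014,0.008,-0.002],[-0.575,0.002,0.0014,0.015,-0.002],[-0.575,0.002,0.0014,0.019,-0.002],[-0.575,0.002,0.0014,0.022,-0.002],[-0.575,0.002,0.0014,0.0225,-0.002],[-0.575,0.002,0.0014,0.0225,-0.002]])

```text
time: 23.62
eef_pos: [0.5449, 0.2345, 0.0419]
ee_rot: [0.021, 1.0, 0.001, 0.0]
force: [-2.9, 1.1, 6.9]
opening: 0.213
grasp_force: 11.4
```

jog_arm(plan=[[-0.5,0,0,0,0],[-0.4,0,0,0,0],[-0.2,0,0,0,0],[-0.1,0,0,0,0],[-0.1,0,0,-0.02,0],[-0.1,0,0,-0.06,0],[-0.1,0,0,-0.11,0],[-0.1,0,-0.05,-0.13,0],[-0.1,0,-0.1,-0.13,0],[-0.1,0,-0.16,-0.13,0],[-0.1,0,-0.18,-0.13,0],[-0.1,0,-0.18,-0.13,0]])

```text
time: 25.12
eef_pos: [0.5374, 0.0532, 0.171]
ee_rot: [0.022, 1.0, 0.0, 0.0]
force: [0.4, 1.0, -0.1]
opening: 0.445
grasp_force: 0.0
```

```bash
python3 -c "
import look
from h import *
go((.551,-.2606,.15),1.507)"
```

```text
231 [0.5157 0.2958] (7.395109176635742, 37.68661880493164) 5.440331935882568
206 [ 0.5195 -0.3187] (7.3628644943237305, 38.57834243774414) 4.39870548248291
194 [ 0.5113 -0.2577] (7.26719856262207, 38.40216064453125) 4.085616588592529
121 [0.5005 0.2389] (30.0, 6.0) 90.0
t25.2 [0.5374 0.0542 0.1709] h1.5280 op0.447 gf0.0 q1,6 [0.1003 0.1431] -> shift [-0.027  -0.3139  0.0208] turn 0.0210
```

```bash
python3 -c "
from h import *
im=robot.capture('top')[:,:,::-1]
cv2.imwrite('pics/t6.png',cv2.resize(im[200:330,150:485],None,fx=2.35,fy=2.35,interpolation=cv2.INTER_CUBIC))"
```

```text
(no output)
```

View pics/t6.png

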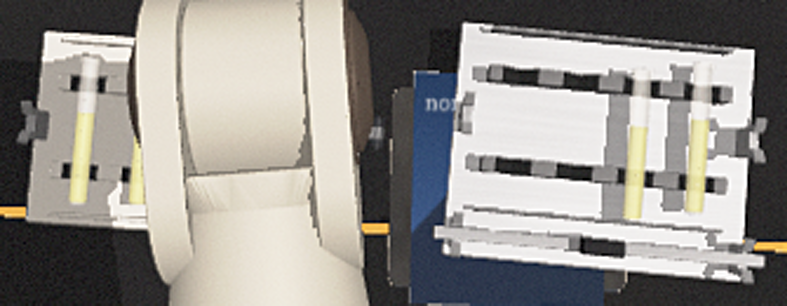

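Tube 3 has slid about 8 mm toward the robot but is still in its lane at crop (637,145). The two placed tubes sit in their carrier lanes. Next grasp target is x 0.5425.

jog_arm(plan=[[-0.1,-0.004,-0.05,0,0],[-0.1,-0.008,-0.11,0,0.02],[-0.1,-0.012,-0.17,0,0.021],[-0.1,-0.016,-0.23,0,0.021],[-0.1,-0.0185,-0.29,0.0,0.021],[-0.1,-0.0185,-0.314,0.02,0.021],[-0.1,-0.0185,-0.314,0.03,0.021],[-0.1,-0.0185,-0.314,0.03,0.021],[-0.1,-0.0185,-0.314,0.03,0.021]])

```text
time: 26.35
eef_pos: [0.5432, -0.2588, 0.1414]
ee_rot: [0.03, 1.0, 0.0, 0.0]
force: [-0.4, 0.2, -0.4]
opening: 0.453
grasp_force: 0.0
```

```bash
python3 -c "
from h import *
go((.5425,-.2600,.094),1.507)"
```

```text
t26.4 [ 0.5432 -0.2588  0.1414] h1.5100 op0.453 gf0.0 q1,6 [-0.4448 -0.3839] -> shift [ 0.0006 -0.0012  0.0474] turn 0.0030
```

jog_arm(plan=[[-0.1,0.001,-0.001,0,0.003],[-0.1,0.001,-0.001,0.015,0.003],[-0.1,0.001,-0.001,0.03,0.003],[-0.1,0.001,-0.001,0.047,0.003],[-0.3,0.001,-0.001,0.047,0.003],[-0.45,0.001,-0.001,0.047,0.003],[-0.5,0.001,-0.001,0.047,0.003],[-0.53,0.001,-0.001,0.047,0.003],[-0.55,0.001,-0.001,0.047,0.003],[-0.56,0.001,-0.001,0.047,0.003],[-0.57,0.001,-0.001,0.047,0.003],[-0.57,0.001,-0.001,0.047,0.003]])

```text
time: 27.85
eef_pos: [0.5419, -0.2603, 0.0945]
ee_rot: [0.032, 0.999, 0.001, 0.0]
force: [-0.1, 7.2, 3.9]
opening: 0.218
grasp_force: 5.6
```

jog_arm(plan=[[-0.57,0,0.001,0,0],[-0.57,0,0.0015,0,0],[-0.575,0,0.0015,0,0],[-0.575,0,0.0015,0,0]])

```text
time: 28.35
eef_pos: [0.5419, -0.26, 0.0944]
ee_rot: [0.033, 0.999, -0.0, 0.0]
force: [-1.2, 2.0, 5.9]
opening: 0.215
grasp_force: 7.3
```

jog_arm(plan=[[-0.578,0,0,-0.005,0],[-0.578,0,0,-0.015,0],[-0.578,0,0,-0.035,0],[-0.578,0,0,-0.055,0],[-0.578,0,0,-0.07,0],[-0.578,0,0.02,-0.075,0],[-0.578,0.006,0.06,-0.075,0],[-0.578,0.008,0.11,-0.075,0],[-0.578,0.011,0.16,-0.075,-0.022],[-0.578,0.013,0.21,-0.075,-0.022],[-0.578,0.015,0.25,-0.075,-0.022],[-0.578,0.016,0.28,-0.075,-0.022]])

```text
time: 29.85
eef_pos: [0.5434, 0.0233, 0.1686]
ee_rot: [0.021, 1.0, 0.0, -0.0]
force: [-0.8, 0.1, -0.8]
opening: 0.213
grasp_force: 6.8
```

```bash
python3 -c "
from h import *
import look
print(robot.get_obs()['force']);go((.5425,.1744,.09),1.529)"
```

```text
241 [0.5161 0.2959] (7.395109176635742, 37.68661880493164) 5.440331935882568
230 [0.5149 0.236 ] (7.320202350616455, 37.55393600463867) 4.969740867614746
263 [ 0.5207 -0.3187] (7.497976779937744, 38.56101989746094) 4.23639440536499
[-0.5305  3.1121 -0.9319]
t29.9 [0.5435 0.0257 0.1685] h1.5298 op0.218 gf6.8 q1,6 [0.0464 0.0874] -> shift [0.007  0.1484 0.0787] turn 0.0008
```

jog_arm(plan=[[-0.578,0.002,0.04,0,0],[-0.578,0.004,0.085,0,0],[-0.578,0.006,0.125,0,0],[-0.578,0.007,0.15,0.0,0],[-0.578,0.007,0.152,0.03,0],[-0.578,0.007,0.152,0.06,0],[-0.578,0.007,0.152,0.09,0],[-0.578,0.007,0.152,0.105,0],[-0.578,0.007,0.152,0.105,0],[-0.578,0.007,0.152,0.105,0]])

```text
time: 31.15
eef_pos: [0.5443, 0.1731, 0.0652]
ee_rot: [0.022, 1.0, 0.0, 0.001]
force: [-0.4, -0.3, -0.4]
opening: 0.213
grasp_force: 6.8
```

```bash
python3 -c "
from h import *
print(robot.get_obs()['force']);go((.5425,.1744,.042),1.529)"
```

```text
[-0.4206 -0.3355 -0.4015]
t31.1 [0.5443 0.1731 0.0652] h1.5270 op0.213 gf6.8 q1,6 [0.3079 0.3516] -> shift [0.0019 0.0012 0.0232] turn -0.0020
```

jog_arm(plan=[[-0.578,0.002,0.0012,0,-0.002],[-0.578,0.002,0.0012,0.008,-0.002],[-0.578,0.002,0.0012,0.015,-0.002],[-0.578,0.002,0.0012,0.019,-0.002],[-0.578,0.002,0.0012,0.022,-0.002],[-0.578,0.002,0.0012,0.023,-0.002],[-0.578,0.002,0.0012,0.023,-0.002]])

```text
time: 32.02
eef_pos: [0.5419, 0.1745, 0.0422]
ee_rot: [0.021, 1.0, 0.001, 0.0]
force: [-4.4, 1.9, 9.6]
opening: 0.213
grasp_force: 9.8
```

```bash
python3 -c "
from h import *
print(robot.get_obs()['force']);go((.5425,.1744,.042),1.529)"
```

```text
[-4.3782  1.9329  9.5933]
t32.0 [0.5419 0.1745 0.0422] h1.5293 op0.213 gf9.8 q1,6 [0.3112 0.3527] -> shift [-0.0006 -0.0001  0.0002] turn 0.0003
```

jog_arm(plan=[[-0.5,0,0,0,0],[-0.4,0,0,0,0],[-0.2,0,0,0,0],[-0.1,0,0,0,0],[-0.1,0,0,-0.02,0],[-0.1,0,0,-0.06,0],[-0.1,0,0,-0.11,0],[-0.1,0,-0.05,-0.13,0],[-0.1,0,-0.1,-0.13,0],[-0.1,0,-0.16,-0.13,0],[-0.1,0,-0.22,-0.13,0],[-0.1,0,-0.22,-0.13,0]])

```text
time: 33.52
eef_pos: [0.5323, -0.0492, 0.1709]
ee_rot: [0.023, 1.0, -0.0, 0.0]
force: [-0.9, 0.6, -0.4]
opening: 0.45
grasp_force: 0.0
```

```bash
python3 -c "
import look
from h import *
go((.5512,-.3204,.15),1.507)"
```

```text
239 [0.5161 0.2958] (7.395109176635742, 37.68661880493164) 5.440331935882568
222 [0.5143 0.2359] (7.308002948760986, 37.53656005859375) 4.763641834259033
219 [0.5126 0.176 ] (7.14191198348999, 37.53656005859375) 4.763641834259033
237 [ 0.5206 -0.3185] (7.439560890197754, 38.501644134521484) 4.398705005645752
t33.6 [ 0.5325 -0.0474  0.1709] h1.5255 op0.453 gf0.0 q1,6 [-0.0888 -0.0435] -> shift [-0.031  -0.2719  0.0208] turn 0.0185
```

jog_arm(plan=[[-0.1,-0.005,-0.05,0,0],[-0.1,-0.012,-0.11,0,0.019],[-0.1,-0.018,-0.17,0,0.019],[-0.1,-0.026,-0.23,0,0.019],[-0.1,-0.031,-0.26,0.0,0.019],[-0.1,-0.031,-0.272,0.02,0.019],[-0.1,-0.031,-0.272,0.03,0.019],[-0.1,-0.031,-0.272,0.03,0.019],[-0.1,-0.031,-0.272,0.03,0.019]])

```text
time: 34.7
eef_pos: [0.5526, -0.3176, 0.1415]
ee_rot: [0.03, 1.0, -0.0, 0.0]
force: [0.3, -0.5, 0.9]
opening: 0.446
grasp_force: 0.0
```

```bash
python3 -c "
from h import *
go((.5512,-.3200,.094),1.507)"
```

```text
t34.7 [ 0.5526 -0.3176  0.1415] h1.5115 op0.446 gf0.0 q1,6 [-0.5216 -0.4623] -> shift [ 0.0013 -0.0025  0.0475] turn 0.0045
```

jog_arm(plan=[[-0.1,0.001,-0.0025,0,0.0045],[-0.1,0.001,-0.0025,0.015,0.0045],[-0.1,0.001,-0.0025,0.03,0.0045],[-0.1,0.001,-0.0025,0.047,0.0045],[-0.3,0.001,-0.0025,0.047,0.0045],[-0.45,0.001,-0.0025,0.047,0.0045],[-0.5,0.001,-0.0025,0.047,0.0045],[-0.53,0.001,-0.0025,0.047,0.0045],[-0.55,0.001,-0.0025,0.047,0.0045],[-0.56,0.001,-0.0025,0.047,0.0045],[-0.57,0.001,-0.0025,0.047,0.0045],[-0.57,0.001,-0.0025,0.047,0.0045]])

```text
time: 36.2
eef_pos: [0.5514, -0.3209, 0.0943]
ee_rot: [0.032, 0.999, 0.0, 0.0]
force: [0.9, 5.0, 5.2]
opening: 0.213
grasp_force: 5.9
```

jog_arm(plan=[[-0.57,0,0.001,0,0],[-0.575,0,0.001,0,0],[-0.58,0,0.001,0,0],[-0.58,0,0.001,0,0]])

```text
time: 36.7
eef_pos: [0.5515, -0.3207, 0.0944]
ee_rot: [0.033, 0.999, -0.001, 0.0]
force: [1.3, 0.3, 6.1]
opening: 0.209
grasp_force: 9.1
```

jog_arm(plan=[[-0.58,0,0,-0.005,0],[-0.58,0,0,-0.015,0],[-0.58,0,0,-0.035,0],[-0.58,0,0,-0.055,0],[-0.58,0,0,-0.07,0],[-0.58,0,0.02,-0.075,0],[-0.58,0.002,0.06,-0.075,0],[-0.58,0.005,0.11,-0.075,0],[-0.58,0.009,0.16,-0.075,-0.022],[-0.58,0.013,0.21,-0.075,-0.022],[-0.58,0.016,0.25,-0.075,-0.022],[-0.58,0.018,0.28,-0.075,-0.022]])

```text
time: 38.2
eef_pos: [0.5507, -0.037, 0.1686]
ee_rot: [0.021, 1.0, 0.0, -0.0]
force: [-1.3, -0.5, -0.2]
opening: 0.212
grasp_force: 7.5
```

```bash
python3 -c "
from h import *
import look
print(robot.get_obs()['force']);go((.5400,.1144,.09),1.529)"
```

```text
250 [0.5162 0.2958] (7.395109176635742, 37.68661880493164) 5.440331935882568
238 [0.5154 0.2359] (7.320202350616455, 37.55393600463867) 4.969740867614746
235 [0.5126 0.176 ] (7.146943092346191, 37.55393600463867) 4.969740867614746
[0.4455 2.0366 0.1797]
t38.2 [ 0.5507 -0.0345  0.1686] h1.5304 op0.215 gf7.5 q1,6 [-0.0634 -0.023 ] -> shift [0.0166 0.1483 0.0788] turn 0.0014
```

jog_arm(plan=[[-0.58,0.004,0.04,0,0],[-0.58,0.009,0.085,0,0],[-0.58,0.014,0.125,0,0],[-0.58,0.0166,0.15,0.0,0],[-0.58,0.0166,0.152,0.03,0],[-0.58,0.0166,0.152,0.06,0],[-0.58,0.0166,0.152,0.09,0],[-0.58,0.0166,0.152,0.105,0],[-0.58,0.0166,0.152,0.105,0],[-0.58,0.0166,0.152,0.105,0]])

```text
time: 39.5
eef_pos: [0.542, 0.1132, 0.0651]
ee_rot: [0.022, 1.0, 0.0, 0.001]
force: [0.7, 0.4, -0.5]
opening: 0.212
grasp_force: 7.5
```

```bash
python3 -c "
from h import *
print(robot.get_obs()['force']);go((.5400,.1146,.042),1.529)"
```

```text
[ 0.7196  0.3566 -0.5036]
t39.5 [0.542  0.1132 0.0651] h1.5276 op0.212 gf7.5 q1,6 [0.2058 0.249 ] -> shift [0.0021 0.0013 0.0231] turn -0.0014
```

jog_arm(plan=[[-0.58,0.002,0.0013,0,-0.0015],[-0.58,0.002,0.0013,0.008,-0.0015],[-0.58,0.002,0.0013,0.015,-0.0015],[-0.58,0.002,0.0013,0.019,-0.0015],[-0.58,0.002,0.0013,0.022,-0.0015],[-0.58,0.002,0.0013,0.0228,-0.0015],[-0.58,0.002,0.0013,0.0228,-0.0015]])

```text
time: 40.38
eef_pos: [0.5395, 0.1146, 0.0422]
ee_rot: [0.021, 1.0, 0.0, 0.0]
force: [-4.8, -0.2, 8.8]
opening: 0.215
grasp_force: 10.5
```

jog_arm(plan=[[-0.5,0,0,0,0],[-0.4,0,0,0,0],[-0.2,0,0,0,0],[-0.1,0,0,0,0],[-0.1,0,0,-0.02,0],[-0.1,0,0,-0.06,0],[-0.1,0,0,-0.11,0],[-0.1,0,-0.05,-0.15,0],[-0.1,0,-0.1,-0.18,0],[-0.1,0,-0.16,-0.18,0],[-0.1,0,-0.2,-0.18,0],[-0.1,0,-0.2,-0.18,0]])

```text
time: 41.88
eef_pos: [0.5309, -0.0879, 0.221]
ee_rot: [0.023, 1.0, -0.0, -0.0]
force: [0.0, 0.1, 0.3]
opening: 0.45
grasp_force: 0.0
```

```bash
python3 -c "
import look
from h import *
im=robot.capture('top')[:,:,::-1]
cv2.imwrite('pics/t7.png',cv2.resize(im[200:330,150:485],None,fx=2.35,fy=2.35,interpolation=cv2.INTER_CUBIC))
go((.4418,-.2219,.2225),-.066)"
```

```text
228 [0.516  0.2958] (7.384854316711426, 37.69486618041992) 5.52754020690918
212 [0.5154 0.2359] (7.320202350616455, 37.55393600463867) 4.969740867614746
216 [0.5117 0.1759] (7.22495698928833, 37.45351028442383) 4.763641834259033
200 [0.5086 0.1162] (7.097325801849365, 37.20115280151367) 4.573921203613281
t42.0 [ 0.5312 -0.0857  0.221 ] h1.5279 op0.453 gf0.0 q1,6 [-0.16   -0.1171] -> shift [ 0.0834 -0.1399 -0.0015] turn 1.5939
```

View pics/t7.png

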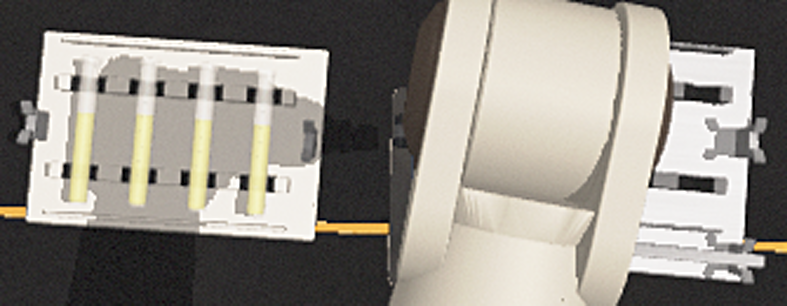

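All four tubes lie in carrier lanes (crop columns 80–265), and the bar end at (755,260) is unmoved. I'll fetch the bar.

jog_arm(plan=[[0,0.01,-0.02,0,0.18],[0,0.02,-0.05,0,0.36],[0,0.04,-0.09,0,0.54],[0,0.06,-0.12,0,0.72],[0,0.083,-0.138,0,0.9],[0,0.083,-0.138,0,1.08],[0,0.083,-0.138,0,1.26],[0,0.083,-0.138,0,1.44],[0,0.083,-0.138,0,1.592],[0,0.083,-0.138,0.04,1.592],[0,0.083,-0.138,0.055,1.592],[0,0.083,-0.138,0.055,1.592]])

```text
time: 43.48
eef_pos: [0.4422, -0.2191, 0.1654]
ee_rot: [0.729, 0.685, -0.0, -0.001]
force: [-1.9, -0.4, 1.1]
opening: 0.503
grasp_force: 0.0
```

```bash
python3 -c "
from h import *
go((.4418,-.2219,.1205),-.066)"
```

```text
t43.5 [ 0.4422 -0.2191  0.1654] h-0.0618 op0.503 gf0.0 q1,6 [-0.4599  1.1726] -> shift [-0.0029 -0.0002  0.0449] turn 0.0042
```

jog_arm(plan=[[-0.2,-0.003,0,0,0.004],[-0.2,-0.003,0,0.02,0.004],[-0.2,-0.003,0,0.035,0.004],[-0.2,-0.003,0,0.045,0.004],[-0.5,-0.003,0,0.045,0.004],[-0.6,-0.003,0,0.045,0.004],[-0.8,-0.003,0,0.045,0.004],[-1,-0.003,0,0.045,0.004],[-1,-0.003,0,0.045,0.004],[-1,-0.003,0,0.045,0.004]], squeeze=50)

```text
time: 44.72
eef_pos: [0.4425, -0.223, 0.1218]
ee_rot: [0.73, 0.683, 0.0, 0.0]
force: [-1.9, 0.6, 5.9]
opening: 0.165
grasp_force: 49.3
```

jog_arm(plan=[[-1,0,0,-0.01,0],[-1,0,0,-0.025,0],[-1,0,0,-0.045,0],[-1,0,0,-0.07,0],[-1,0,0,-0.1,0],[-1,0,0,-0.12,0],[-1,0,0,-0.12,0],[-1,0,0,-0.12,0]])

```text
time: 45.72
eef_pos: [0.4422, -0.2229, 0.2405]
ee_rot: [0.73, 0.683, -0.0, -0.0]
force: [-0.2, 0.6, -2.4]
opening: 0.169
grasp_force: 49.0
```

```bash
python3 -c "
from h import *
go((.5438,.2062,.22),-.043)"
```

```text
t45.7 [ 0.4422 -0.2229  0.2405] h-0.0670 op0.169 gf49.0 q1,6 [-0.4668  1.171 ] -> shift [0.4349 0.0726 0.0205] turn -0.0240
```

```bash
python3 -c "
from fit import *
for z in(.065,.075):
    a=[ray(p,z) for p in pts([(52,260),(602,298)],5,150,200)];print(a,(a[0]+a[1])/2)
    # pairs of prong tips
    a=[ray(p,z) for p in pts([(55,228),(48,292),(605,268),(600,328)],5,150,200)];print(a)
"
```

```text
[array([0.55  , 0.3478, 0.065 ]), array([0.5385, 0.09  , 0.065 ])] [0.5442 0.2189 0.065 ]
[array([0.5651, 0.3473, 0.065 ]), array([0.535 , 0.3488, 0.065 ]), array([0.5526, 0.0891, 0.065 ]), array([0.5244, 0.0904, 0.065 ])]
[array([0.5494, 0.3446, 0.075 ]), array([0.538, 0.089, 0.075])] [0.5437 0.2168 0.075 ]
[array([0.5643, 0.3441, 0.075 ]), array([0.5345, 0.3455, 0.075 ]), array([0.552 , 0.0881, 0.075 ]), array([0.524 , 0.0895, 0.075 ])]
```

jog_arm(plan=[[-1,0.02,0.003,0,0],[-1,0.05,0.008,0,0],[-1,0.09,0.015,0,0],[-1,0.13,0.022,0,-0.024],[-1,0.17,0.03,0,-0.024],[-1,0.22,0.037,0,-0.024],[-1,0.27,0.045,0,-0.024],[-1,0.32,0.053,0,-0.024],[-1,0.37,0.062,0,-0.024],[-1,0.41,0.068,0,-0.024],[-1,0.432,0.072,0,-0.024],[-1,0.432,0.072,0,-0.024]])

```text
time: 47.22
eef_pos: [0.5429, 0.2041, 0.2398]
ee_rot: [0.722, 0.692, -0.001, -0.0]
force: [-0.4, -0.8, -2.1]
opening: 0.17
grasp_force: 49.0
```

jog_arm(plan=[[-1,0,0,0,0],[-1,0,0,0.04,0],[-1,0,0,0.08,0],[-1,0,0,0.1,0],[-1,0,0,0.1,0],[-1,0,0,0.1,0]])

```text
time: 47.98
eef_pos: [0.5435, 0.2028, 0.1425]
ee_rot: [0.722, 0.691, 0.001, 0.0]
force: [0.1, -0.2, -1.2]
opening: 0.161
grasp_force: 49.1
```

```bash
python3 -c "
from h import *
im=robot.capture('side')[:,:,::-1]
cv2.imwrite('pics/s8.png',cv2.resize(im[150:260,240:370],(0,0),fx=5,fy=5,interpolation=cv2.INTER_CUBIC))
go((.5438,.2035,.0828),-.043)"
```

```text
t48.0 [0.5437 0.203  0.1428] h-0.0437 op0.165 gf49.1 q1,6 [0.3574 1.9719] -> shift [ 0.0005 -0.      0.06  ] turn -0.0007
```

View pics/s8.png

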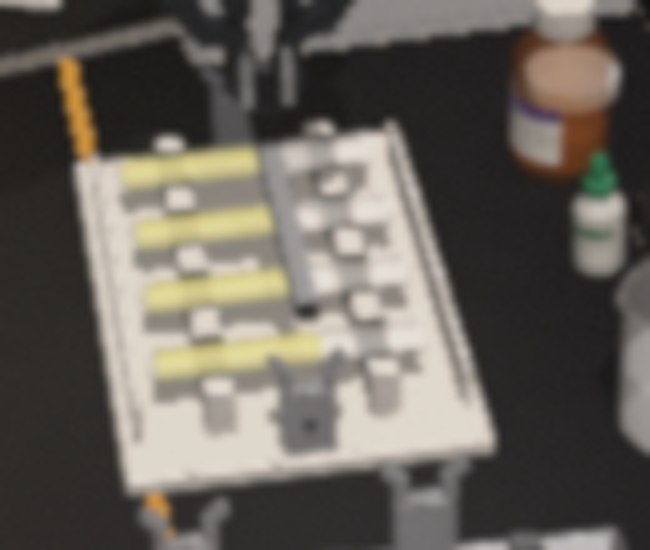

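The bar end at (305,305) is directly above the near bracket at (305,400), and the brackets measured from the top view agree within 1 mm. I'll lower it.

jog_arm(plan=[[-1,0,0,0.015,-0.001],[-1,0,0,0.03,-0.001],[-1,0,0,0.04,-0.001],[-1,0,0,0.046,-0.001],[-1,0,0,0.052,-0.001],[-1,0,0,0.056,-0.001],[-1,0,0,0.059,-0.001],[-1,0,0,0.059,-0.001]])

```text
time: 49.02
eef_pos: [0.5432, 0.2033, 0.0829]
ee_rot: [0.722, 0.692, 0.0, 0.0]
force: [-1.8, -1.4, 2.9]
opening: 0.165
grasp_force: 49.8
```

```bash
python3 -c "
from h import *
print(robot.get_obs()['force']);go((.5438,.2035,.0828),-.043)"
```

```text
[-1.7531 -1.4061  2.9306]
t49.0 [0.5432 0.2033 0.0829] h-0.0421 op0.165 gf49.8 q1,6 [0.3582 1.971 ] -> shift [0.0002 0.0006 0.0001] turn 0.0009
```

jog_arm(plan=[[-1,0,0,0.001,0],[-1,0,0,0.001,0],[-0.6,0,0,0.001,0],[-0.5,0,0,0.001,0],[-0.4,0,0,0.001,0],[-0.4,0,0,0.001,0],[-0.4,0,0,-0.02,0],[-0.4,0,0,-0.06,0],[-0.4,0,0,-0.12,0],[-0.4,0,0,-0.17,0],[-0.4,0,0,-0.17,0]])

```text
time: 50.4
eef_pos: [0.5443, 0.2038, 0.2566]
ee_rot: [0.722, 0.692, 0.003, 0.001]
force: [1.3, 0.9, -1.2]
opening: 0.3
grasp_force: 0.0
```

jog_arm(plan=[[-0.4,-0.06,0,0,0],[-0.4,-0.12,0,0,0],[-0.4,-0.18,0,0,0],[-0.4,-0.24,0,0,0],[-0.4,-0.3,0,0,0],[-0.4,-0.3,0,0,0],[-0.4,-0.3,0,0,0]])

```text
time: 51.28
eef_pos: [0.5303, -0.0963, 0.2513]
ee_rot: [0.722, 0.692, -0.0, -0.001]
force: [-0.0, 0.4, -0.6]
opening: 0.3
grasp_force: 0.0
```

```bash
python3 -c "
from fit import *
im=robot.capture('side')[:,:,::-1]; t=robot.capture('top')[:,:,::-1]
a=cv2.resize(im[150:260,240:370],(390,330),interpolation=cv2.INTER_CUBIC);b=cv2.resize(t[200:310,150:285],(405,330),interpolation=cv2.INTER_CUBIC)
cv2.imwrite('pics/s9.png',np.hstack([a,b]))
print([proj(p,n) for n in('top','side') for p in((.5501,.3632,.067),(.5367,.0434,.067),(.5438,.204,.091))])
go((.5438,.2035,.2),-.043)"
```

```text
[array([153.1082, 251.343 ]), array([289.762 , 260.3912]), array([219.2248, 255.0732]), array([286.3413, 161.7686]), array([302.7749, 228.2383]), array([293.7595, 185.4034])]
t51.4 [ 0.5306 -0.0953  0.2517] h-0.0406 op0.301 gf0.0 q1,6 [-0.1778  1.4336] -> shift [0.2991 0.0011 0.0518] turn 0.0024
```

View pics/s9.png

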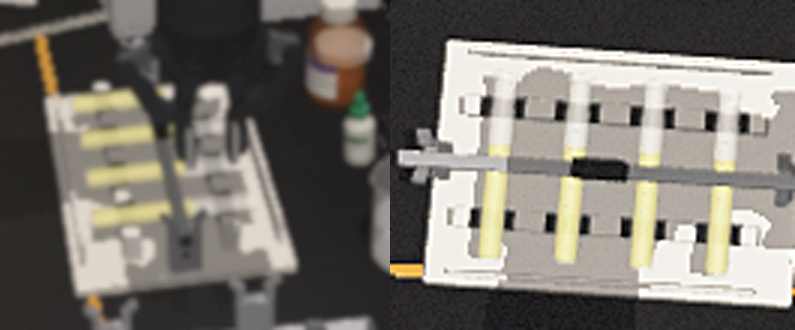

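The bar lies across all four tubes. Its left end, at top pixel (153,252), is within half a pixel of the predicted fully-down position, and it is seated in both brackets. I'll hand in the job.

```bash
python3 -c "
from plant import robot
print(robot.finish_job())"
```

```text
the job is handed in; nothing more can be done
None
```

I parked the bar, moved all four tubes to the carrier lanes, laid the bar fully down in the carrier's brackets and handed the job in at about 51 s; however, the first tube's grip briefly read 18.5 N, over the 15 N limit, before I eased it to about 6 N (12.4 N was the highest reading after that).

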